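# Close up a control-gear housing and hold its access cover down

## Robot

A 6-joint arm with a two-finger parallel gripper is mounted at the origin on a cart in front of the work surface, level with it; the furniture and walls round the work are solid. World frame = base frame: x ahead of the robot, y to its left, z up, the work surface at z = 0. Lengths are in m, angles in rad, forces in N, time in s.
With the tool pointing down it reaches from about 0.35 to 0.85 m from the base axis. Payload 8.1 kg.
Tool frame: the origin (TCP) lies between the finger pads; the fingertips stand 14 mm ahead of it and the grasp point (between the pads) lies 5 mm behind it; z points along the fingers, y is the line along which they close (so a half turn about z gives the same grasp; the last joint's range is limited). The gripper opens to 93 mm and grips with 3 to 60 N. Pads are 15 mm wide; open, the fingers measure 128 mm over their backs; the gripper's body (75 mm by 188 mm) begins 65 mm behind the grasp point.
Start: joints at [1.101, 0.13, 1.488, -0, 1.523, -0.085], TCP at [0.225, 0.556, 0.233] pointing down, gripper open.
Joint ranges: [-2.96, 2.96], [-0.89, 2.26], [0.02, 2.5], [-1.34, 4.48], [0, 2.73], [-2.66, 2.66]. Speed limits (rad/s): [2.39, 2.39, 2.79, 3.14, 3.14, 3.14].

## Interface

Orientations are given as a rotation vector (axis times angle).
In Python, from plant import robot gives the robot as it stands.
- The arm moves only by the tool arm_command, never from a script. Its argument "targets" is a list of rows, each an object of numbers: "x", "y", "z": the shift along the world's x, y, z in units of 500 mm (1.0 is 500 mm); "rx", "ry", "rz": the turn, a rotation vector about the world's x, y, z in units of 2 rad (1.0 is 2 rad); "claw": the closure in counts, from 0 (fully open) to 255 (shut). In form: [{"x": .., "y": .., "z": .., "rx": .., "ry": .., "rz": .., "claw": ..}, ...]. A call has 1 to 10 rows; each row is the pose to reach, as a shift and turn from the pose commanded when the call began; what a row does not reach only later rows make up. A row lasts 1/12 s, in which the tool goes at most 41.7 mm and 7.16 degrees, less where a joint would pass 70% of its speed; a pose out of reach is approached as far as the arm can. A call with a number of a shift or a turn outside -1 to 1 is refused whole. A call with a gripper value outside its range is refused whole. The fingers move at their own pace and stop on an object; "squeeze" is the grip in N (left out, the last holds). Time passes only in rows, so rows that repeat a pose let the fingers close. It gives the time, the measured TCP pose, the force, the opening and the grip force at its end, in the units of the state.
- robot.read_state(): the state, without advancing time (a new reading comes with each control period).
- robot.read_camera(name): name is "scene" or "top"; returns (picture, depth): 420x560x3 uint8, red, green, blue; 420x560 float32, m along the optical axis (not along the pixel's ray), 0 where there is no reading.
- robot.get_calibration(name): a dict with "intrinsics" (3x3 intrinsics, pixels), "origin" and "orientation" of the camera in the world. Camera axes: x right, y up, looking along -z (the intrinsics and any distortion apply to the point x, -y, -z); pixel columns grow to the right and rows downward; lengths in m; the calibration is good to about 2 mm. A picture is of the moment at which its call begins. get_calibration takes no time and is no camera call.
- robot.close_job(): hands the job in; it is judged then, once.
The state is a dict: "t": time; "q": joint angles; "dq": joint speeds; "joint_torque": joint torques, N m; "tool_pos": TCP position; "orientation": TCP orientation; "force": force on the tool from outside, world axes, zero at the start; "wrist_torque": the same for the moment, N m; "opening": finger opening in m; "gripper_force": force on a finger pad.
Only numpy, scipy, OpenCV 4.12 (cv2) and the standard library are available. Lean on these libraries where they do the work, as an engineer would, in place of code of your own. Each camera call takes 0.05 s, during which the arm holds its last target. There are 200 camera calls.

## Task

Close up the grey cast housing: thread the brass collar down the locating post fully home, then the red sealing washer on top of it, and turn the quarter-turn fastener until its oblong head lies straight across the box, in line with the oblong slot of the cover. Then take the access cover by its handle, fit it over the post and the fastener head, press it down through the springy black seal until it lies flush on the housing's rim, and finish while still holding it pressed down there, so that a colleague can lock the fastener. Leave the screwdriver, masking tape, multimeter and side cutters where they are.

Things in the scene. Friction and masses are not known exactly. Their poses are not given: they have to be found in the camera images.
- housing: grey cast box, open on top, fixed to the bench, long axis along its y. Origin: centre of its underside, z up. Rim 136 (x) x 214 (y) mm, its metal land 50 mm above the bench, opening inside it 108 x 186 mm, 44 mm deep. Post at y = -60 mm, fastener at y = +60 mm, both x = 0. Cable glands stand 20 mm out of the +x side, lugs reach to y = +-122 mm
- seal (a joint): compression of the springy black rubber seal inside the rim's metal land, in m: 0 = free, standing 4 mm proud of the land (54 mm above the bench); 0.004 = cover flush. Pushes back 3 N at first, 12 N when flush (2.25 N per mm), so 7 to 10 N of push besides the cover's weight bring the cover flush; beyond that the metal is hard
- post_tip (a point): top of the round steel locating post, 78 mm above the bench; post 16 mm across, its top 10 mm tapered to 7 mm. The post stands on a round boss (28 mm across) at 28 mm above the bench, 22 mm below the rim; collar and washer together fill these 22 mm
- fastener (a joint): turn of the quarter-turn fastener about the vertical, rad, counter-clockwise from above positive: 0 = long axis of its head along the housing's x (across the box), in line with the cover's slot; 1.57 = along the housing's y. Turns from -0.5 to 1.6, stays where left, friction 0.06 N m. The cover passes over the head only within about 0.2 rad of 0
- fastener_head (a point): centre of the fastener's oblong steel head, 64 mm above the bench; 28 mm long (its own x) x 10 mm wide (its own y) x 14 mm high (57 to 71 mm above the bench), a dark slot along its top, a slim shank of 8 mm below it. This point turns with the head
- collar_center (a point): centre of a brass collar lying flat on the bench (loose, about 60 g): 40 mm outside, 21 mm hole, 14 mm high. Fully home on the post its centre is 35 mm above the bench
- washer_center (a point): centre of a red sealing washer lying flat on the bench (loose, about 30 g): 44 mm outside, 21 mm hole, 8 mm thick. Fully home on the collar its centre is 46 mm above the bench
- cover_handle (a point): centre of the cover's black bow handle: bar 76 mm long (y), 12 mm wide (x), 12 mm high, 20 mm free below it, in the middle of the cover, its centre 31 mm above the cover's underside. Fitted and flush it stands 81 mm above the bench over the housing's centre, with x and y along the housing's; laid on the seal unpressed, about 85 mm
- cover_hole (a point): centre (at the underside) of the round 22 mm hole for the post in the loose aluminium access cover, about 0.35 kg, lying flat: sheet 128 (x) x 206 (y) x 5 mm, its axes as the housing's when fitted; this hole at y = -60 mm of its middle; at y = +60 mm an oblong hole 34 (x) x 16 (y) mm for the fastener head, with red marks either side
- screwdriver: red and black screwdriver, 186 mm, bystander
- masking_tape: roll of yellow masking tape, 80 mm across, bystander
- multimeter: yellow and black multimeter, 128 mm long, bystander
- side_cutters: yellow-handled side cutters, 133 mm long, bystander

How it is judged:
By the outcome, as a careful person would: the job done as asked, in the order asked, and still so for the second after the job is handed in, while the arm keeps its last pose, push and grip.
It also fails if it takes over 72 s, if anything falls off the work surface, if the arm or the gripper's body presses on something with over 40 N, if the wrist force passes 120 N, or if a joint passes its speed limit or range.

## Working session

There is one attempt and no reset: what is moved stays moved. The work goes in short steps, Python scripts to look and compute and a tool call to move; the robot and the scene stay as the last step left them, time stands still between calls to the robot, and variables do not carry over. Pictures are saved under pics/ and viewed, at most 10 in all, crops included, and the job is handed in when it is done.

Besides the shell and the picture viewer there is one more tool, called after "Request:" as name([rows], argument=value, ...), one row to a line, values as JSON. arm_command: Moves the arm, as the interface text tells. Shifts and turns lie within -1 to 1; 1 stands for 500 mm of shift or 2 rad of turn. Its arguments: {"type":"object","properties":{"targets":{"type":"array","items":{"type":"object","properties":{"x":{"type":"number","minimum":-1,"maximum":1},"y":{"type":"number","minimum":-1,"maximum":1},"z":{"type":"number","minimum":-1,"maximum":1},"rx":{"type":"number","minimum":-1,"maximum":1},"ry":{"type":"number","minimum":-1,"maximum":1},"rz":{"type":"number","minimum":-1,"maximum":1},"claw":{"type":"number"}}}},"squeeze":{"type":"number"}},"required":["targets"]}

```bash
mkdir -p pics; ls; cat > h.py <<'E'
import numpy as np, cv2
from plant import robot
def look(n,save=None):
    im,d=robot.read_camera(n)
    if save: cv2.imwrite('pics/'+save,im[:,:,::-1])
    return im,d
def cal(n):
    c=robot.get_calibration(n); return np.array(c['intrinsics']),np.array(c['origin']),c['orientation'],c
def R_(o):
    o=np.array(o,float)
    return o if o.shape==(3,3) else cv2.Rodrigues(o)[0]
def ray(n,uv,z):
    K,o,r,c=cal(n); uv=np.atleast_2d(np.array(uv,float))
    p=np.c_[uv,np.ones(len(uv))]@np.linalg.inv(K).T
    w=(p*[1,-1,-1])@R_(r).T
    return o+w*((z-o[2])/w[:,2])[:,None]
def pts(n,d):
    K,o,r,c=cal(n); v,u=np.mgrid[:d.shape[0],:d.shape[1]]
    p=np.stack([u,v,np.ones_like(u)],-1)@np.linalg.inv(K).T*d[...,None]
    return (p*[1,-1,-1])@R_(r).T+o
E
python3 - <<'E'
from h import *
a,_=look('top','top0.png');look('scene','scene0.png')
for n in('top','scene'):print(robot.get_calibration(n))
print(robot.read_state())
E
```

```text
pics
{'intrinsics': array([[449.34005304,   0.        , 280.89754089],
       [  0.        , 449.34005304, 201.3789816 ],
       [  0.        ,   0.        ,   1.        ]]), 'origin': array([0.32296008, 0.01727544, 1.43851519]), 'orientation': array([ 0.1623454 , -0.1618169 , -1.55322459])}
{'intrinsics': array([[464.57270964,   0.        , 274.70465505],
       [  0.        , 464.57270964, 210.90289139],
       [  0.        ,   0.        ,   1.        ]]), 'origin': array([-0.0260068 , -1.18907116,  0.91492357]), 'orientation': array([ 1.0016024 , -0.25172959, -0.41987973])}
{'t': 0.1, 'q': array([ 1.10059316e+00,  1.31107372e-01,  1.48914623e+00,  1.06980389e-05,
        1.52299969e+00, -8.54189173e-02]), 'dq': array([ 2.09621317e-03, -8.46622640e-04, -2.58880187e-03, -5.39590852e-04,
        5.89413723e-05,  3.56613201e-04]), 'joint_torque': array([-2.82345663e-04, -5.61341357e+01, -4.93097091e+01,  7.69343670e-02,
        2.91045610e-02, -6.76420200e-05]), 'tool_pos': array([0.22498264, 0.55570222, 0.23169261]), 'orientation': array([-6.00607422e-01, -3.08317092e+00,  2.50353432e-03]), 'force': array([-1.17996533, -0.18837868,  0.08808554]), 'wrist_torque': array([0.00074145, 0.02658483, 0.01805262]), 'gripper_force': 0.0, 'opening': 0.09301809003088504}
```

View pics/top0.png

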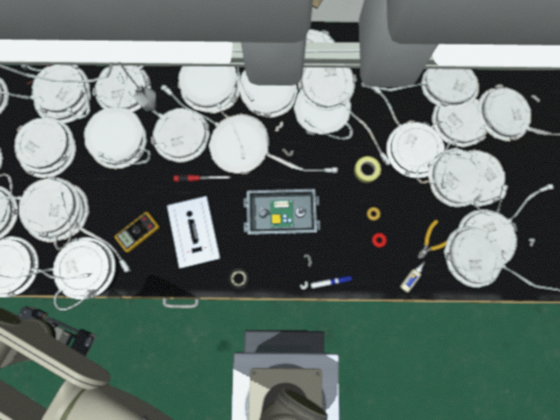

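View pics/scene0.png

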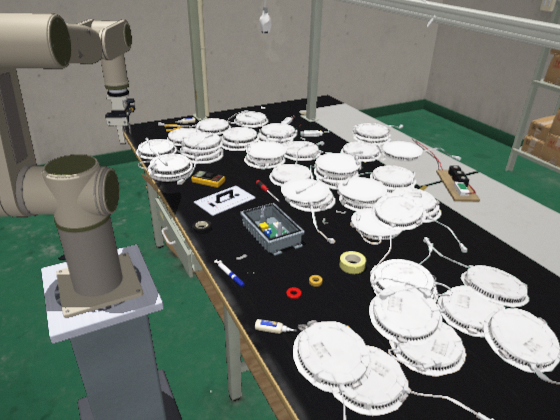

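The top view shows the cover at (193,231), the housing at (281,212), the collar at (374,213) and the washer at (379,240). I'll enlarge these and measure them.

```bash
python3 - <<'E'
from h import *
t,d=look('top');s,ds=look('scene')
P=pts('top',d)
hsv=cv2.cvtColor(t,cv2.COLOR_RGB2HSV)
def ringfit(mask,z,name,cam='top'):
    cs,_=cv2.findContours(mask,cv2.RETR_EXTERNAL,cv2.CHAIN_APPROX_NONE)
    for c in cs:
        if cv2.contourArea(c)>40:
            M=cv2.moments(c);uv=[M['m10']/M['m00'],M['m01']/M['m00']]
            print(name,cam,np.round(uv,1),cv2.contourArea(c),ray(cam,uv,z)[0].round(4))
for cam,im in(('top',t),('scene',s)):
    h=cv2.cvtColor(im,cv2.COLOR_RGB2HSV)
    ringfit(cv2.inRange(h,(0,150,120),(6,255,255)),.008,'red',cam)
    ringfit(cv2.inRange(h,(14,130,100),(24,255,255)),.014,'brass',cam)
# cover white
m=cv2.inRange(hsv,(0,0,140),(180,60,255)); m[:,:162]=0;m[:190]=0;m[:,225:]=0;m[275:]=0
cs,_=cv2.findContours(m,cv2.RETR_EXTERNAL,cv2.CHAIN_APPROX_NONE);c=max(cs,key=cv2.contourArea)
r=cv2.minAreaRect(c);print('cover',r,ray('top',[r[0]],.005),ray('top',cv2.boxPoints(r),.005).round(4))
print('cover depth z',np.median(P[c[:,0,1].min()+10:c[:,0,1].max()-10,185:200,2]))
# housing rim by depth
mm=((P[...,2]>.03)&(P[...,2]<.065)).astype(np.uint8)*255;mm[:,:238]=0;mm[:,325:]=0;mm[:182]=0;mm[245:]=0
cs,_=cv2.findContours(mm,cv2.RETR_EXTERNAL,cv2.CHAIN_APPROX_NONE);c=max(cs,key=cv2.contourArea)
r=cv2.minAreaRect(c);print('housing',r,ray('top',[r[0]],.05),ray('top',cv2.boxPoints(r),.05).round(4))
f=lambda im,u,v,w,h,W,H:cv2.resize(im[v:v+h,u:u+w],(W,H),interpolation=cv2.INTER_CUBIC)
a=np.vstack([np.hstack([f(t,238,184,84,60,420,300),f(t,162,190,76,60,380,300)]),
 np.hstack([f(s,235,195,84,60,420,300),f(s,190,175,76,60,380,300)])])
cv2.imwrite('pics/z1.png',a[:,:,::-1])
E
```

```text
red top [378.7 239.6] 136.5 [ 0.5017 -0.2945  0.008 ]
brass top [438.  246.2] 49.5 [ 0.4822 -0.4806  0.014 ]
brass top [429.7 231.2] 93.0 [ 0.53   -0.4571  0.014 ]
brass top [140.6 234.2] 159.0 [0.5095 0.4658 0.014 ]
brass top [373.1 213.3] 122.0 [ 0.5861 -0.2779  0.014 ]
red scene [293.4 292.3] 114.0 [ 0.5011 -0.2958  0.008 ]
brass scene [315.3 279.9] 108.5 [ 0.5834 -0.2819  0.014 ]
brass scene [207.9 181.3] 161.5 [0.5103 0.4576 0.014 ]
cover ((192.44140625, 231.72889709472656), (64.95841979980469, 41.87031173706055), 77.79953002929688) [[0.52068938 0.30260355 0.005     ]] [[0.6092 0.3962 0.005 ]
 [0.6402 0.2643 0.005 ]
 [0.4344 0.2114 0.005 ]
 [0.4051 0.3396 0.005 ]]
cover depth z 0.00562885803949098
housing ((280.5536193847656, 211.07232666015625), (44.64423370361328, 68.51441192626953), 87.1375961303711) [[0.58305913 0.02015307 0.05      ]] [[ 0.6482  0.133   0.05  ]
 [ 0.6619 -0.0842  0.05  ]
 [ 0.5192 -0.0906  0.05  ]
 [ 0.506   0.1221  0.05  ]]
```

View pics/z1.png

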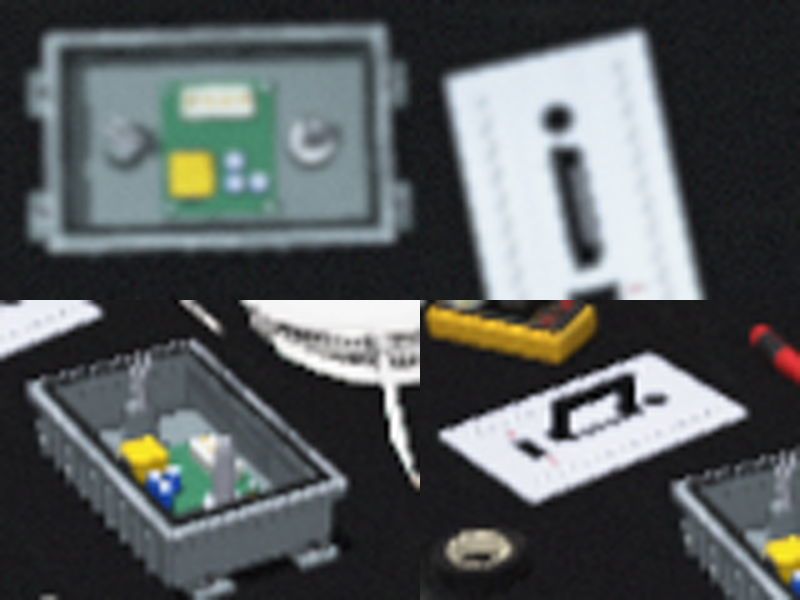

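```bash
python3 - <<'E'
from h import *
av=lambda n:np.mean([look(n)[0] for _ in range(6)],0).astype(np.uint8)
t=av('top');s=av('scene')
def tri(a,b):
    K,o,r,_=cal('top');K2,o2,r2,_=cal('scene')
    A=ray('top',[a],0)[0]-o;B=ray('scene',[b],0)[0]-o2
    x=np.linalg.lstsq(np.c_[A,-B],o2-o,rcond=None)[0]
    p,q=o+A*x[0],o2+B*x[1];return ((p+q)/2).round(4),np.linalg.norm(p-q).round(4)
print('post',ray('top',[[301,212]],.078),ray('scene',[[279.4,222.4]],.078))
print('fast',ray('top',[[263,212]],.071),ray('scene',[[264,208]],.071))
print('collar',tri([373.1,213.3],[315.3,279.9]),'washer',tri([378.7,239.6],[293.4,292.3]))
f=lambda im,u,v,w,h:cv2.resize(im[v:v+h,u:u+w],(400,300),interpolation=cv2.INTER_CUBIC)
a=np.vstack([np.hstack([f(t,251,203,24,18),f(t,289,203,24,18)]),np.hstack([f(s,248,195,32,24),f(s,266,210,32,24)])])
cv2.imwrite('pics/z2.png',a[:,:,::-1])
E
```

```text
post [[ 0.57563909 -0.04287967  0.078     ]] [[ 0.58625878 -0.03923434  0.078     ]]
fast [[0.57557633 0.07438589 0.071     ]] [[0.58553874 0.07741599 0.071     ]]
collar (array([ 0.5862, -0.2785,  0.0107]), np.float64(0.0007)) washer (array([ 0.5018, -0.2947,  0.0068]), np.float64(0.0003))
```

View pics/z2.png

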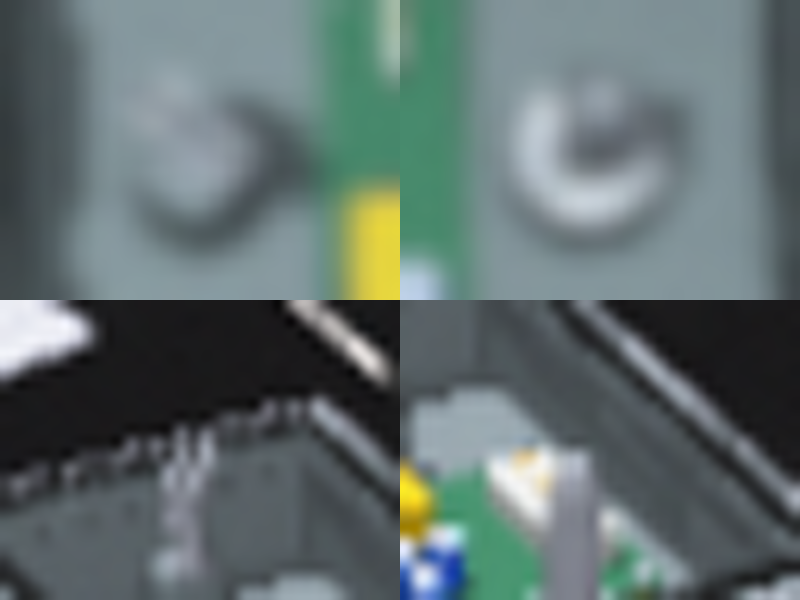

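The post tip is at about (301,208.7) in top and (279.8,222.6) in scene. The fastener head is at (262.4,210.2) in top and runs diagonally, about +50° from x. I'll start towards the collar and refine these points on the way.

Request:
arm_command([
  {"x":0.31,"y":-0.72,"rz":-0.56,"claw":85},
  {"x":0.31,"y":-0.72,"rz":-0.56,"claw":85},
  {"x":0.31,"y":-0.72,"rz":-0.56,"claw":85},
  {"x":0.31,"y":-0.72,"rz":-0.56,"claw":85},
  {"x":0.31,"y":-0.72,"rz":-0.56,"claw":85},
  {"x":0.31,"y":-0.72,"rz":-0.56,"claw":85},
  {"x":0.31,"y":-0.72,"rz":-0.56,"claw":85},
  {"x":0.31,"y":-0.72,"rz":-0.56,"claw":85},
  {"x":0.31,"y":-0.72,"rz":-0.56,"claw":85},
  {"x":0.31,"y":-0.72,"rz":-0.56,"claw":85},
])

```text
schema error: expected keys x, y, z, rx, ry, rz, claw
```

```bash
cat >> h.py <<'E'
def tri(a,b):
    K,o,r,_=cal('top');K2,o2,r2,_=cal('scene')
    A=ray('top',[a],0)[0]-o;B=ray('scene',[b],0)[0]-o2
    x=np.linalg.lstsq(np.c_[A,-B],o2-o,rcond=None)[0]
    p,q=o+A*x[0],o2+B*x[1];return ((p+q)/2).round(4),np.linalg.norm(p-q).round(4)
def st():
    s=robot.read_state();R=R_(s['orientation'])
    print('t',round(s['t'],2),'pos',s['tool_pos'].round(4),'phi',np.degrees(np.arctan2(R[1,1],R[0,1])).round(2),'tilt',R[:,2].round(3),'F',s['force'].round(1),'T',s['wrist_torque'].round(2),'op',round(s['opening'],4),'g',round(s['gripper_force'],1),'q',s['q'].round(2))
E
python3 - <<'E'
from h import *
print('post',tri([301,208.7],[279.8,222.6]),'fast',tri([262.4,210.2],[263.4,206.2]))
print(ray('top',[[301,208.7]],.078),ray('scene',[[279.8,222.6]],.078),ray('top',[[262.4,210.2]],.071),ray('scene',[[263.4,206.2]],.071))
# scene rim long near edge line, crop px (z1): outer corners
c=np.array([[30,384],[165,530],[345,480],[195,345]],float); c=(c-[0,300])/5+[235,195]
print(ray('scene',c,.05).round(4))
c=np.array([[45,35],[388,25],[395,238],[45,245]],float)/5+[238,184]
print(ray('top',c,.05).round(4))
st()
E
```

```text
post (array([ 0.5858, -0.0428,  0.0794]), np.float64(0.0002)) fast (array([0.5808, 0.0755, 0.0804]), np.float64(0.0027))
[[ 0.58598447 -0.0428564   0.078     ]] [[ 0.58689414 -0.04090519  0.078     ]] [[0.58122125 0.07635489 0.071     ]] [[0.589011   0.08953076 0.071     ]]
[[ 0.5154  0.1206  0.05  ]
 [ 0.5223 -0.0837  0.05  ]
 [ 0.6566 -0.0838  0.05  ]
 [ 0.6463  0.1188  0.05  ]]
[[ 0.6466  0.1273  0.05  ]
 [ 0.6556 -0.0903  0.05  ]
 [ 0.5194 -0.0941  0.05  ]
 [ 0.5125  0.1237  0.05  ]]
t 0.8 pos [0.2252 0.5561 0.2327] phi 67.95 tilt [ 0.  0. -1.] F [ 0.3 -0.2 -0.4] T [-0.04  0.    0.06] op 0.0929 g 0.0 q [ 1.1   0.13  1.49  0.    1.52 -0.09]
```

Request:
arm_command([
  {"x":0.31,"y":-0.72,"z":0,"rx":0,"ry":0,"rz":-0.574,"claw":85},
  {"x":0.31,"y":-0.72,"z":0,"rx":0,"ry":0,"rz":-0.574,"claw":85},
  {"x":0.31,"y":-0.72,"z":0,"rx":0,"ry":0,"rz":-0.574,"claw":85},
  {"x":0.31,"y":-0.72,"z":0,"rx":0,"ry":0,"rz":-0.574,"claw":85},
  {"x":0.31,"y":-0.72,"z":0,"rx":0,"ry":0,"rz":-0.574,"claw":85},
  {"x":0.31,"y":-0.72,"z":0,"rx":0,"ry":0,"rz":-0.574,"claw":85},
  {"x":0.31,"y":-0.72,"z":0,"rx":0,"ry":0,"rz":-0.574,"claw":85},
  {"x":0.31,"y":-0.72,"z":0,"rx":0,"ry":0,"rz":-0.574,"claw":85},
  {"x":0.31,"y":-0.72,"z":0,"rx":0,"ry":0,"rz":-0.574,"claw":85},
  {"x":0.31,"y":-0.72,"z":0,"rx":0,"ry":0,"rz":-0.574,"claw":85},
])

```text
t: 1.63
tool_pos: [0.3815, 0.1923, 0.233]
orientation: [2.189, 2.251, 0.0]
force: [-0.5, 0.8, -0.6]
opening: 0.0621
gripper_force: 0.0
```

```bash
python3 -c "
from h import *
st()"
```

```text
t 1.63 pos [0.3815 0.1923 0.233 ] phi 1.59 tilt [ 0.001 -0.001 -1.   ] F [-0.5  0.8 -0.6] T [-0.02  0.07  0.  ] op 0.0621 g 0.0 q [ 0.35 -0.36  1.94 -0.    1.56  0.32]
```

Request:
arm_command([
  {"x":0.3,"y":-0.7,"z":0,"rx":0,"ry":0,"rz":0,"claw":85},
  {"x":0.3,"y":-0.7,"z":0,"rx":0,"ry":0,"rz":0,"claw":85},
  {"x":0.3,"y":-0.7,"z":0,"rx":0,"ry":0,"rz":0,"claw":85},
  {"x":0.3,"y":-0.7,"z":0,"rx":0,"ry":0,"rz":0,"claw":85},
  {"x":0.3,"y":-0.7,"z":0,"rx":0,"ry":0,"rz":0,"claw":85},
  {"x":0.3,"y":-0.7,"z":0,"rx":0,"ry":0,"rz":0,"claw":85},
  {"x":0.3,"y":-0.7,"z":0,"rx":0,"ry":0,"rz":0,"claw":85},
  {"x":0.3,"y":-0.7,"z":0,"rx":0,"ry":0,"rz":0,"claw":85},
  {"x":0.3,"y":-0.7,"z":0,"rx":0,"ry":0,"rz":0,"claw":85},
  {"x":0.3,"y":-0.7,"z":0,"rx":0,"ry":0,"rz":0,"claw":85},
])

```text
t: 2.47
tool_pos: [0.5312, -0.1596, 0.232]
orientation: [2.183, 2.258, -0.002]
force: [0.5, 0.6, 0.4]
opening: 0.0621
gripper_force: 0.0
```

Request:
arm_command([
  {"x":0.112,"y":-0.248,"z":-0.26,"rx":0,"ry":0,"rz":0,"claw":85},
  {"x":0.112,"y":-0.248,"z":-0.26,"rx":0,"ry":0,"rz":0,"claw":85},
  {"x":0.112,"y":-0.248,"z":-0.26,"rx":0,"ry":0,"rz":0,"claw":85},
  {"x":0.112,"y":-0.248,"z":-0.26,"rx":0,"ry":0,"rz":0,"claw":85},
  {"x":0.112,"y":-0.248,"z":-0.26,"rx":0,"ry":0,"rz":0,"claw":85},
  {"x":0.112,"y":-0.248,"z":-0.26,"rx":0,"ry":0,"rz":0,"claw":85},
  {"x":0.112,"y":-0.248,"z":-0.26,"rx":0,"ry":0,"rz":0,"claw":85},
])

```text
t: 3.05
tool_pos: [0.5852, -0.2777, 0.101]
orientation: [-2.178, -2.26, 0.001]
force: [0.5, 0.0, 1.0]
opening: 0.0617
gripper_force: 0.0
```

```bash
python3 -c "
from h import *
st()"
```

```text
t 3.05 pos [ 0.5852 -0.2777  0.101 ] phi 2.11 tilt [-0.003  0.002 -1.   ] F [0.5 0.  1. ] T [-0.01  0.01 -0.01] op 0.0617 g 0.0 q [-0.52  0.35  1.48  0.    1.32 -0.56]
```

Request:
arm_command([
  {"x":0,"y":0,"z":-0.08,"rx":0,"ry":0,"rz":0,"claw":85},
  {"x":0,"y":0,"z":-0.13,"rx":0,"ry":0,"rz":0,"claw":85},
  {"x":0,"y":0,"z":-0.168,"rx":0,"ry":0,"rz":0,"claw":85},
  {"x":0,"y":0,"z":-0.168,"rx":0,"ry":0,"rz":0,"claw":85},
  {"x":0,"y":0,"z":-0.168,"rx":0,"ry":0,"rz":0,"claw":200},
  {"x":0,"y":0,"z":-0.168,"rx":0,"ry":0,"rz":0,"claw":200},
  {"x":0,"y":0,"z":-0.168,"rx":0,"ry":0,"rz":0,"claw":200},
  {"x":0,"y":0,"z":-0.168,"rx":0,"ry":0,"rz":0,"claw":200},
  {"x":0,"y":0,"z":-0.168,"rx":0,"ry":0,"rz":0,"claw":200},
], squeeze=15)

```text
t: 3.8
tool_pos: [0.5877, -0.2785, 0.0213]
orientation: [2.176, 2.261, 0.002]
force: [-1.2, 0.9, 7.5]
opening: 0.039
gripper_force: 15.0
```

Request:
arm_command([
  {"x":0,"y":0,"z":0.05,"rx":0,"ry":0,"rz":0,"claw":200},
  {"x":0,"y":0,"z":0.12,"rx":0,"ry":0,"rz":0,"claw":200},
  {"x":0,"y":0,"z":0.2,"rx":0,"ry":0,"rz":0,"claw":200},
  {"x":0,"y":0,"z":0.26,"rx":0,"ry":0,"rz":0,"claw":200},
  {"x":0,"y":0,"z":0.26,"rx":0,"ry":0,"rz":0,"claw":200},
  {"x":0,"y":0,"z":0.26,"rx":0,"ry":0,"rz":0,"claw":200},
])

```text
t: 4.3
tool_pos: [0.5882, -0.2791, 0.153]
orientation: [2.174, 2.258, 0.003]
force: [0.3, 0.2, -0.7]
opening: 0.0387
gripper_force: 15.0
```

```bash
python3 - <<'E'
from h import *
st()
s,ds=look('scene')
h=cv2.cvtColor(s,cv2.COLOR_RGB2HSV)
m=cv2.inRange(h,(14,130,100),(24,255,255))
for c in cv2.findContours(m,0,1)[0]:
    if cv2.contourArea(c)>20: print(cv2.boundingRect(c),cv2.contourArea(c))
f=cv2.resize(s[180:300,260:420],(800,600),interpolation=cv2.INTER_CUBIC)
cv2.imwrite('pics/s2.png',f[:,:,::-1])
E
```

```text
t 4.3 pos [ 0.5882 -0.2791  0.153 ] phi 2.17 tilt [ 0.006 -0.004 -1.   ] F [ 0.3  0.2 -0.7] T [-0.06  0.09 -0.04] op 0.0387 g 15.0 q [-0.52  0.31  1.43  0.    1.4  -0.56]
(315, 240, 11, 11) 82.5
(311, 211, 25, 10) 23.0
(191, 176, 34, 12) 160.5
```

View pics/s2.png

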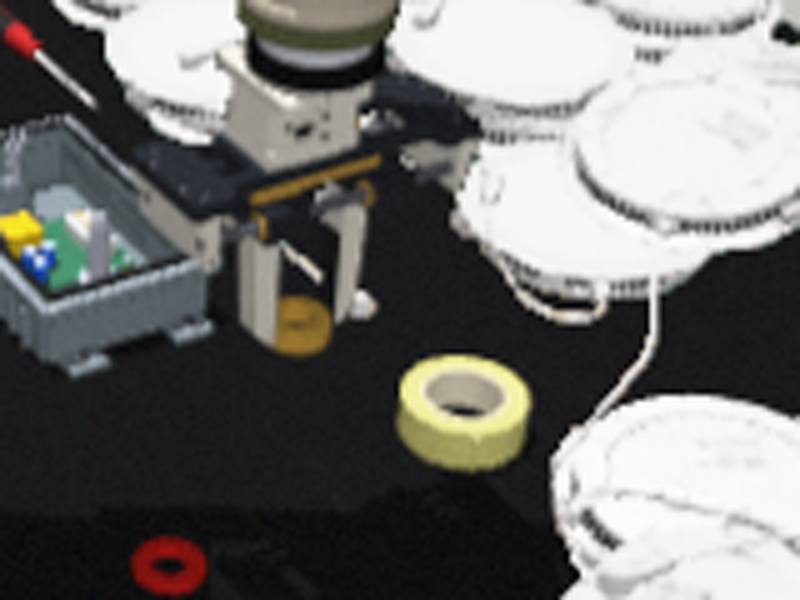

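The collar is held between the fingers. Next I'll move it above the post.

Request:
arm_command([
  {"x":-0.004,"y":0.473,"z":0,"rx":0,"ry":0,"rz":0,"claw":200},
  {"x":-0.004,"y":0.473,"z":0,"rx":0,"ry":0,"rz":0,"claw":200},
  {"x":-0.004,"y":0.473,"z":0,"rx":0,"ry":0,"rz":0,"claw":200},
  {"x":-0.004,"y":0.473,"z":0,"rx":0,"ry":0,"rz":0,"claw":200},
  {"x":-0.004,"y":0.473,"z":0,"rx":0,"ry":0,"rz":0,"claw":200},
  {"x":-0.004,"y":0.473,"z":0,"rx":0,"ry":0,"rz":0,"claw":200},
  {"x":-0.004,"y":0.473,"z":-0.03,"rx":0,"ry":0,"rz":0,"claw":200},
  {"x":-0.004,"y":0.473,"z":-0.06,"rx":0,"ry":0,"rz":0,"claw":200},
  {"x":-0.004,"y":0.473,"z":-0.06,"rx":0,"ry":0,"rz":0,"claw":200},
  {"x":-0.004,"y":0.473,"z":-0.06,"rx":0,"ry":0,"rz":0,"claw":200},
])

```text
t: 5.18
tool_pos: [0.5821, -0.041, 0.116]
orientation: [-2.176, -2.26, 0.005]
force: [-0.7, -0.9, 0.0]
opening: 0.0391
gripper_force: 15.0
```

```bash
python3 - <<'E'
from h import *
st()
s,ds=look('scene');t,_=look('top')
h=cv2.cvtColor(s,cv2.COLOR_RGB2HSV)
m=cv2.inRange(h,(14,130,100),(24,255,255))
for c in cv2.findContours(m,0,1)[0]:
    if cv2.contourArea(c)>20: print(cv2.boundingRect(c),cv2.contourArea(c))
f=cv2.resize(s[170:260,230:350],(800,600),interpolation=cv2.INTER_CUBIC)
cv2.imwrite('pics/s3.png',f[:,:,::-1])
E
```

```text
t 5.18 pos [ 0.5821 -0.041   0.116 ] phi 2.19 tilt [-0.005  0.001 -1.   ] F [-0.7 -0.9  0. ] T [-0.08  0.09  0.06] op 0.0391 g 15.0 q [-0.16  0.18  1.66 -0.    1.32 -0.2 ]
(275, 212, 10, 10) 66.5
(191, 176, 34, 12) 160.5
```

View pics/s3.png

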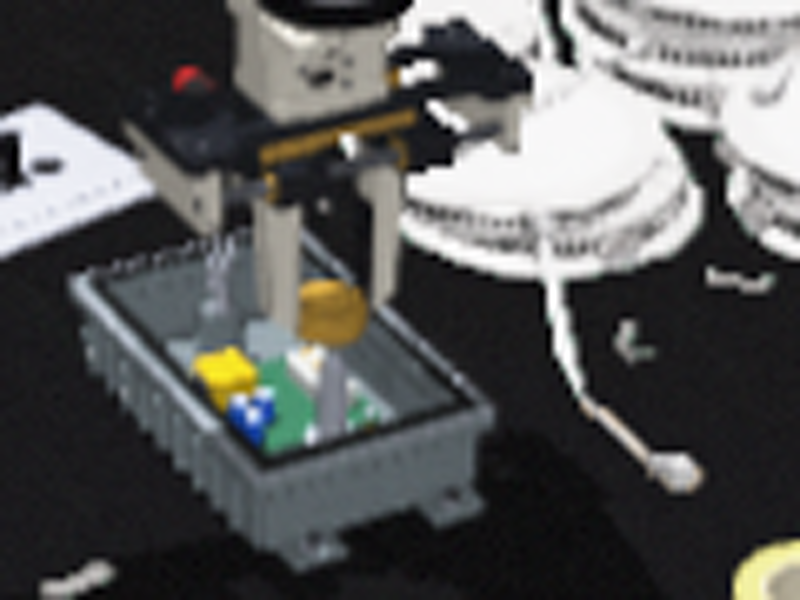

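Request:
arm_command([
  {"x":0.002,"y":0,"z":-0.02,"rx":0,"ry":0,"rz":0,"claw":200},
  {"x":0.002,"y":0,"z":-0.035,"rx":0,"ry":0,"rz":0,"claw":200},
  {"x":0.002,"y":0,"z":-0.05,"rx":0,"ry":0,"rz":0,"claw":200},
  {"x":0.002,"y":0,"z":-0.06,"rx":0,"ry":0,"rz":0,"claw":200},
  {"x":0.002,"y":0,"z":-0.06,"rx":0,"ry":0,"rz":0,"claw":200},
])

```text
t: 5.7
tool_pos: [0.584, -0.0413, 0.0866]
orientation: [-2.177, -2.261, 0.003]
force: [-0.0, 0.5, -0.8]
opening: 0.0391
gripper_force: 15.0
```

```bash
python3 - <<'E'
from h import *
st();print(ray('scene',[[280,217]],.102))
look('scene');st()
E
```

```text
t 5.7 pos [ 0.584  -0.0413  0.0866] phi 2.16 tilt [-0.003  0.    -1.   ] F [-0.   0.5 -0.8] T [-0.04  0.07  0.02] op 0.0391 g 15.0 q [-0.16  0.21  1.67  0.    1.26 -0.2 ]
[[ 0.58560929 -0.04382419  0.102     ]]
t 5.75 pos [ 0.5844 -0.0414  0.0874] phi 2.16 tilt [-0.002  0.    -1.   ] F [-0.8 -0.3 -0.3] T [-0.09  0.07  0.  ] op 0.0395 g 15.0 q [-0.16  0.21  1.67 -0.    1.26 -0.2 ]
```

Request:
arm_command([
  {"x":0,"y":0,"z":-0.015,"rx":0,"ry":0,"rz":0,"claw":200},
  {"x":0,"y":0,"z":-0.03,"rx":0,"ry":0,"rz":0,"claw":200},
  {"x":0,"y":0,"z":-0.045,"rx":0,"ry":0,"rz":0,"claw":200},
  {"x":0,"y":0,"z":-0.06,"rx":0,"ry":0,"rz":0,"claw":200},
  {"x":0,"y":0,"z":-0.066,"rx":0,"ry":0,"rz":0,"claw":200},
  {"x":0,"y":0,"z":-0.066,"rx":0,"ry":0,"rz":0,"claw":200},
])

```text
t: 6.25
tool_pos: [0.5842, -0.0412, 0.054]
orientation: [-2.177, -2.262, 0.002]
force: [-0.5, -0.6, -0.6]
opening: 0.0391
gripper_force: 15.0
```

Request:
arm_command([
  {"x":0,"y":0,"z":-0.005,"rx":0,"ry":0,"rz":0,"claw":200},
  {"x":0,"y":0,"z":-0.01,"rx":0,"ry":0,"rz":0,"claw":200},
  {"x":0,"y":0,"z":-0.014,"rx":0,"ry":0,"rz":0,"claw":200},
  {"x":0,"y":0,"z":-0.014,"rx":0,"ry":0,"rz":0,"claw":200},
])

```text
t: 6.58
tool_pos: [0.5856, -0.0414, 0.0493]
orientation: [2.178, 2.263, 0.001]
force: [-0.7, 0.5, 2.2]
opening: 0.0391
gripper_force: 15.0
```

Request:
arm_command([
  {"x":0,"y":0,"z":-0.004,"rx":0,"ry":0,"rz":0,"claw":200},
  {"x":0,"y":0,"z":-0.008,"rx":0,"ry":0,"rz":0,"claw":200},
  {"x":0,"y":0,"z":-0.008,"rx":0,"ry":0,"rz":0,"claw":200},
])

```text
t: 6.83
tool_pos: [0.5859, -0.0416, 0.047]
orientation: [2.178, 2.263, 0.001]
force: [-7.2, 0.6, 16.8]
opening: 0.0391
gripper_force: 15.0
```

Request:
arm_command([
  {"x":0,"y":0,"z":0.008,"rx":0,"ry":0,"rz":0,"claw":85},
  {"x":0,"y":0,"z":0.008,"rx":0,"ry":0,"rz":0,"claw":85},
  {"x":0,"y":0,"z":0.008,"rx":0,"ry":0,"rz":0,"claw":85},
  {"x":0,"y":0,"z":0.008,"rx":0,"ry":0,"rz":0,"claw":85},
  {"x":0,"y":0,"z":0.05,"rx":0,"ry":0,"rz":0,"claw":85},
  {"x":0,"y":0,"z":0.12,"rx":0,"ry":0,"rz":0,"claw":85},
  {"x":0,"y":0,"z":0.2,"rx":0,"ry":0,"rz":0,"claw":85},
  {"x":0,"y":0,"z":0.2,"rx":0,"ry":0,"rz":0,"claw":85},
])

```text
t: 7.5
tool_pos: [0.5897, -0.042, 0.1533]
orientation: [2.172, 2.256, 0.011]
force: [1.2, -1.2, 0.9]
opening: 0.0622
gripper_force: 0.0
```

Request:
arm_command([
  {"x":-0.168,"y":-0.506,"z":0,"rx":0,"ry":0,"rz":0,"claw":85},
  {"x":-0.168,"y":-0.506,"z":0,"rx":0,"ry":0,"rz":0,"claw":85},
  {"x":-0.168,"y":-0.506,"z":0,"rx":0,"ry":0,"rz":0,"claw":85},
  {"x":-0.168,"y":-0.506,"z":0,"rx":0,"ry":0,"rz":0,"claw":85},
  {"x":-0.168,"y":-0.506,"z":0,"rx":0,"ry":0,"rz":0,"claw":85},
  {"x":-0.168,"y":-0.506,"z":0,"rx":0,"ry":0,"rz":0,"claw":85},
  {"x":-0.168,"y":-0.506,"z":0,"rx":0,"ry":0,"rz":0,"claw":85},
  {"x":-0.168,"y":-0.506,"z":0,"rx":0,"ry":0,"rz":0,"claw":85},
  {"x":-0.168,"y":-0.506,"z":-0.08,"rx":0,"ry":0,"rz":0,"claw":85},
  {"x":-0.168,"y":-0.506,"z":-0.08,"rx":0,"ry":0,"rz":0,"claw":85},
])

```text
t: 8.33
tool_pos: [0.4984, -0.2922, 0.0986]
orientation: [-2.174, -2.257, 0.001]
force: [-0.6, 1.6, -2.2]
opening: 0.0618
gripper_force: 0.0
```

```bash
python3 - <<'E'
from h import *
st()
for cam,im in(('top',look('top')[0]),('scene',look('scene')[0])):
    h=cv2.cvtColor(im,cv2.COLOR_RGB2HSV)
    for n,lo,hi,z in(('red',(0,150,120),(6,255,255),.008),('brass',(14,130,80),(24,255,255),.042)):
        for c in cv2.findContours(cv2.inRange(h,lo,hi),0,1)[0]:
            if cv2.contourArea(c)>25:
                M=cv2.moments(c);uv=[M['m10']/M['m00'],M['m01']/M['m00']];print(cam,n,np.round(uv,1),cv2.contourArea(c),ray(cam,uv,z)[0].round(4))
st()
E
```

```text
t 8.33 pos [ 0.4984 -0.2922  0.0986] phi 2.13 tilt [-0.006  0.005 -1.   ] F [-0.6  1.6 -2.2] T [-0.05  0.14  0.04] op 0.0618 g 0.0 q [-0.62  0.18  1.68  0.    1.28 -0.66]
top red [192.7 177.6] 28.5 [0.6994 0.3105 0.008 ]
top brass [132.7 221.9] 26.5 [0.5444 0.4846 0.042 ]
top brass [140.  234.7] 195.0 [0.5043 0.4588 0.042 ]
scene red [293.4 292.5] 97.0 [ 0.5007 -0.2966  0.008 ]
scene brass [289.  244.7] 27.5 [ 0.5794 -0.1214  0.042 ]
scene brass [207.9 181.4] 172.0 [0.4936 0.4055 0.042 ]
t 8.43 pos [ 0.5    -0.2925  0.1029] phi 2.21 tilt [-0.004  0.003 -1.   ] F [ 0.5 -0.3 -0.4] T [-0.12  0.11 -0.  ] op 0.062 g 0.0 q [-0.62  0.18  1.68  0.    1.29 -0.66]
```

Request:
arm_command([
  {"x":0.002,"y":-0.003,"z":-0.08,"rx":0,"ry":0,"rz":0,"claw":85},
  {"x":0.002,"y":-0.003,"z":-0.13,"rx":0,"ry":0,"rz":0,"claw":85},
  {"x":0.002,"y":-0.003,"z":-0.165,"rx":0,"ry":0,"rz":0,"claw":85},
  {"x":0.002,"y":-0.003,"z":-0.172,"rx":0,"ry":0,"rz":0,"claw":85},
  {"x":0.002,"y":-0.003,"z":-0.172,"rx":0,"ry":0,"rz":0,"claw":85},
])

```text
t: 8.85
tool_pos: [0.5023, -0.295, 0.0188]
orientation: [-2.177, -2.263, 0.0]
force: [-0.3, -0.2, 0.2]
opening: 0.0616
gripper_force: 0.0
```

Request:
arm_command([
  {"x":0,"y":0,"z":0,"rx":0,"ry":0,"rz":0,"claw":200},
  {"x":0,"y":0,"z":0,"rx":0,"ry":0,"rz":0,"claw":200},
  {"x":0,"y":0,"z":0,"rx":0,"ry":0,"rz":0,"claw":200},
  {"x":0,"y":0,"z":0,"rx":0,"ry":0,"rz":0,"claw":200},
])

```text
t: 9.18
tool_pos: [0.5034, -0.2966, 0.0205]
orientation: [2.177, 2.261, 0.001]
force: [-0.6, 0.3, 5.6]
opening: 0.042
gripper_force: 15.0
```

Request:
arm_command([
  {"x":0,"y":0,"z":0.05,"rx":0,"ry":0,"rz":0,"claw":200},
  {"x":0,"y":0,"z":0.12,"rx":0,"ry":0,"rz":0,"claw":200},
  {"x":0,"y":0,"z":0.2,"rx":0,"ry":0,"rz":0,"claw":200},
  {"x":0.05,"y":0.15,"z":0.24,"rx":0,"ry":0,"rz":0,"claw":200},
  {"x":0.1,"y":0.25,"z":0.24,"rx":0,"ry":0,"rz":0,"claw":200},
  {"x":0.13,"y":0.33,"z":0.24,"rx":0,"ry":0,"rz":0,"claw":200},
  {"x":0.16,"y":0.41,"z":0.24,"rx":0,"ry":0,"rz":0,"claw":200},
  {"x":0.166,"y":0.48,"z":0.24,"rx":0,"ry":0,"rz":0,"claw":200},
  {"x":0.166,"y":0.509,"z":0.24,"rx":0,"ry":0,"rz":0,"claw":200},
  {"x":0.166,"y":0.509,"z":0.24,"rx":0,"ry":0,"rz":0,"claw":200},
])

```text
t: 10.02
tool_pos: [0.586, -0.0369, 0.1396]
orientation: [2.176, 2.266, 0.003]
force: [-0.5, 0.2, -0.4]
opening: 0.0418
gripper_force: 15.0
```

Request:
arm_command([
  {"x":0,"y":0,"z":-0.03,"rx":0,"ry":0,"rz":0,"claw":200},
  {"x":0,"y":0,"z":-0.06,"rx":0,"ry":0,"rz":0,"claw":200},
  {"x":0,"y":0,"z":-0.08,"rx":0,"ry":0,"rz":0,"claw":200},
  {"x":0,"y":0,"z":-0.1,"rx":0,"ry":0,"rz":0,"claw":200},
  {"x":0,"y":0,"z":-0.1,"rx":0,"ry":0,"rz":0,"claw":200},
  {"x":0,"y":0,"z":-0.1,"rx":0,"ry":0,"rz":0,"claw":200},
])

```text
t: 10.52
tool_pos: [0.5848, -0.0418, 0.0883]
orientation: [-2.179, -2.262, 0.001]
force: [0.2, -0.0, -0.2]
opening: 0.042
gripper_force: 15.0
```

```bash
python3 - <<'E'
from h import *
st();look('scene','s4.png');st()
E
```

```text
t 10.52 pos [ 0.5848 -0.0418  0.0883] phi 2.13 tilt [-0.001  0.    -1.   ] F [ 0.2 -0.  -0.2] T [-0.04  0.04 -0.02] op 0.042 g 15.0 q [-0.16  0.21  1.67  0.    1.26 -0.2 ]
t 10.57 pos [ 0.5853 -0.0419  0.089 ] phi 2.13 tilt [ 0. -0. -1.] F [-0.   0.2  0.3] T [-0.03  0.08 -0.02] op 0.0419 g 15.0 q [-0.16  0.21  1.67 -0.    1.26 -0.2 ]
```

Request:
arm_command([
  {"x":0,"y":0,"z":-0.015,"rx":0,"ry":0,"rz":0,"claw":200},
  {"x":0,"y":0,"z":-0.03,"rx":0,"ry":0,"rz":0,"claw":200},
  {"x":0,"y":0,"z":-0.042,"rx":0,"ry":0,"rz":0,"claw":200},
  {"x":0,"y":0,"z":-0.05,"rx":0,"ry":0,"rz":0,"claw":200},
  {"x":0,"y":0,"z":-0.055,"rx":0,"ry":0,"rz":0,"claw":200},
  {"x":0,"y":0,"z":-0.055,"rx":0,"ry":0,"rz":0,"claw":200},
])

```text
t: 11.07
tool_pos: [0.5849, -0.0414, 0.0614]
orientation: [-2.178, -2.263, 0.001]
force: [-3.5, 0.8, 5.4]
opening: 0.0418
gripper_force: 15.0
```

Request:
arm_command([
  {"x":0,"y":0,"z":-0.004,"rx":0,"ry":0,"rz":0,"claw":200},
  {"x":0,"y":0,"z":-0.007,"rx":0,"ry":0,"rz":0,"claw":200},
  {"x":0,"y":0,"z":-0.007,"rx":0,"ry":0,"rz":0,"claw":200},
])

```text
t: 11.32
tool_pos: [0.5851, -0.0416, 0.0593]
orientation: [-2.179, -2.263, 0.001]
force: [-9.9, 0.1, 16.5]
opening: 0.0423
gripper_force: 15.0
```

Request:
arm_command([
  {"x":0,"y":0,"z":0.007,"rx":0,"ry":0,"rz":0,"claw":85},
  {"x":0,"y":0,"z":0.007,"rx":0,"ry":0,"rz":0,"claw":85},
  {"x":0,"y":0,"z":0.007,"rx":0,"ry":0,"rz":0,"claw":85},
  {"x":0,"y":0,"z":0.007,"rx":0,"ry":0,"rz":0,"claw":85},
  {"x":0,"y":0,"z":0.06,"rx":0,"ry":0,"rz":0,"claw":85},
  {"x":0,"y":0,"z":0.12,"rx":0,"ry":0,"rz":0,"claw":85},
  {"x":0,"y":0,"z":0.2,"rx":0,"ry":0,"rz":0,"claw":85},
  {"x":0,"y":0,"z":0.2,"rx":0,"ry":0,"rz":0,"claw":85},
])

```text
t: 11.98
tool_pos: [0.5894, -0.0419, 0.1661]
orientation: [2.172, 2.257, 0.01]
force: [1.1, 0.6, 1.8]
opening: 0.062
gripper_force: 0.0
```

Request:
arm_command([
  {"x":-0.4,"y":0.238,"z":0.1,"rx":0,"ry":0,"rz":-0.368,"claw":150},
  {"x":-0.4,"y":0.238,"z":0.1,"rx":0,"ry":0,"rz":-0.368,"claw":150},
  {"x":-0.4,"y":0.238,"z":0.1,"rx":0,"ry":0,"rz":-0.368,"claw":150},
  {"x":-0.4,"y":0.238,"z":0.1,"rx":0,"ry":0,"rz":-0.368,"claw":150},
  {"x":-0.4,"y":0.238,"z":0.1,"rx":0,"ry":0,"rz":-0.368,"claw":150},
  {"x":-0.4,"y":0.238,"z":0.1,"rx":0,"ry":0,"rz":-0.368,"claw":150},
  {"x":-0.4,"y":0.238,"z":0.1,"rx":0,"ry":0,"rz":-0.368,"claw":150},
])

```text
t: 12.57
tool_pos: [0.3828, 0.0798, 0.2089]
orientation: [-2.851, -1.319, -0.004]
force: [-0.2, -0.3, 0.4]
opening: 0.0383
gripper_force: 0.0
```

```bash
python3 - <<'E'
from h import *
st()
t=np.mean([look('top')[0] for _ in range(4)],0).astype(np.uint8);s,_=look('scene')
a=np.vstack([cv2.resize(t[190:235,240:320],(800,300)if 0 else (533,300),interpolation=cv2.INTER_CUBIC),cv2.resize(s[185:247,230:340],(533,300),interpolation=cv2.INTER_CUBIC)])
cv2.imwrite('pics/z3.png',a[:,:,::-1])
E
```

```text
t 12.57 pos [0.3828 0.0798 0.2089] phi -40.33 tilt [ 0.002  0.001 -1.   ] F [-0.2 -0.3  0.4] T [-0.06  0.13  0.  ] op 0.0383 g 0.0 q [ 0.07 -0.46  2.06  0.    1.54  0.78]
```

View pics/z3.png

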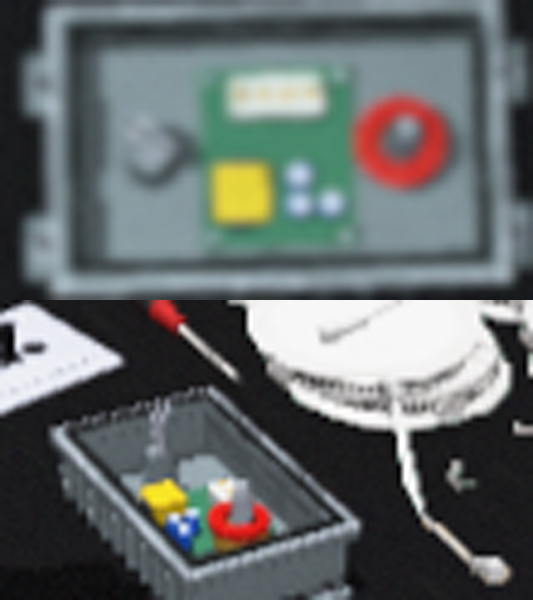

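Collar and washer are stacked on the post at (400,140). The head lies diagonally at (150,138), which matches the earlier estimate. Next I'll grip the head.

Request:
arm_command([
  {"x":0.392,"y":0,"z":-0.18,"rx":0,"ry":0,"rz":0,"claw":150},
  {"x":0.392,"y":0,"z":-0.18,"rx":0,"ry":0,"rz":0,"claw":150},
  {"x":0.392,"y":0,"z":-0.18,"rx":0,"ry":0,"rz":0,"claw":150},
  {"x":0.392,"y":0,"z":-0.18,"rx":0,"ry":0,"rz":0,"claw":150},
  {"x":0.392,"y":0,"z":-0.18,"rx":0,"ry":0,"rz":0,"claw":150},
  {"x":0.392,"y":0,"z":-0.18,"rx":0,"ry":0,"rz":0,"claw":150},
  {"x":0.392,"y":0,"z":-0.18,"rx":0,"ry":0,"rz":0,"claw":150},
  {"x":0.392,"y":0,"z":-0.22,"rx":0,"ry":0,"rz":0,"claw":150},
  {"x":0.392,"y":0,"z":-0.265,"rx":0,"ry":0,"rz":0,"claw":150},
  {"x":0.392,"y":0,"z":-0.265,"rx":0,"ry":0,"rz":0,"claw":150},
])

```text
t: 13.65
tool_pos: [0.5781, 0.077, 0.0715]
orientation: [-2.845, -1.327, 0.009]
force: [-1.5, -0.7, -1.0]
opening: 0.0384
gripper_force: 0.0
```

Request:
arm_command([
  {"x":0,"y":0,"z":0,"rx":0,"ry":0,"rz":0,"claw":240},
  {"x":0,"y":0,"z":0,"rx":0,"ry":0,"rz":0,"claw":240},
  {"x":0,"y":0,"z":0,"rx":0,"ry":0,"rz":0,"claw":240},
  {"x":0,"y":0,"z":0,"rx":0,"ry":0,"rz":0,"claw":240},
  {"x":0,"y":0,"z":0,"rx":0,"ry":0,"rz":0,"claw":240},
  {"x":0,"y":0,"z":0,"rx":0,"ry":0,"rz":0,"claw":240},
], squeeze=25)

```text
t: 14.15
tool_pos: [0.5814, 0.0783, 0.0767]
orientation: [-2.846, -1.328, -0.002]
force: [-4.3, 2.9, 8.0]
opening: 0.0095
gripper_force: 25.0
```

```bash
python3 - <<'E'
from h import *
st()
E
```

```text
t 14.15 pos [0.5814 0.0783 0.0767] phi -39.98 tilt [ 0.001  0.001 -1.   ] F [-4.3  2.9  8. ] T [ 0.42  0.95 -0.  ] op 0.0095 g 25.0 q [0.05 0.22 1.68 0.   1.24 0.74]
```

Request:
arm_command([
  {"x":0,"y":0,"z":0,"rx":0,"ry":0,"rz":-0.06,"claw":240},
  {"x":0,"y":0,"z":0,"rx":0,"ry":0,"rz":-0.12,"claw":240},
  {"x":0,"y":0,"z":0,"rx":0,"ry":0,"rz":-0.18,"claw":240},
  {"x":0,"y":0,"z":0,"rx":0,"ry":0,"rz":-0.24,"claw":240},
  {"x":0,"y":0,"z":0,"rx":0,"ry":0,"rz":-0.3,"claw":240},
  {"x":0,"y":0,"z":0,"rx":0,"ry":0,"rz":-0.36,"claw":240},
  {"x":0,"y":0,"z":0,"rx":0,"ry":0,"rz":-0.417,"claw":240},
  {"x":0,"y":0,"z":0,"rx":0,"ry":0,"rz":-0.417,"claw":240},
  {"x":0,"y":0,"z":0,"rx":0,"ry":0,"rz":-0.417,"claw":240},
])

```text
t: 14.9
tool_pos: [0.5816, 0.0781, 0.0768]
orientation: [-3.14, -0.06, -0.002]
force: [-4.4, 2.7, 7.4]
opening: 0.0098
gripper_force: 25.0
```

```bash
python3 - <<'E'
from h import *
st()
E
```

```text
t 14.9 pos [0.5816 0.0781 0.0768] phi -87.81 tilt [ 0.001  0.001 -1.   ] F [-4.4  2.7  7.4] T [ 0.25  0.92 -0.08] op 0.0098 g 25.0 q [0.05 0.22 1.68 0.   1.24 1.58]
```

Request:
arm_command([
  {"x":0,"y":0,"z":0,"rx":0,"ry":0,"rz":0,"claw":180},
  {"x":0,"y":0,"z":0,"rx":0,"ry":0,"rz":0,"claw":180},
  {"x":0,"y":0,"z":0,"rx":0,"ry":0,"rz":0,"claw":180},
  {"x":0,"y":0,"z":0.04,"rx":0,"ry":0,"rz":0,"claw":180},
  {"x":0,"y":0,"z":0.1,"rx":0,"ry":0,"rz":0,"claw":180},
  {"x":0,"y":0,"z":0.17,"rx":0,"ry":0,"rz":0,"claw":150},
  {"x":0,"y":0,"z":0.25,"rx":0,"ry":0,"rz":0,"claw":150},
])

```text
t: 15.48
tool_pos: [0.5798, 0.0775, 0.1995]
orientation: [3.141, 0.061, -0.006]
force: [1.3, 0.3, 0.0]
opening: 0.0356
gripper_force: 0.0
```

Request:
arm_command([
  {"x":-0.35,"y":0,"z":0,"rx":0,"ry":0,"rz":0.558,"claw":150},
  {"x":-0.35,"y":0,"z":0,"rx":0,"ry":0,"rz":0.558,"claw":150},
  {"x":-0.35,"y":0,"z":0,"rx":0,"ry":0,"rz":0.558,"claw":150},
  {"x":-0.35,"y":0,"z":0,"rx":0,"ry":0,"rz":0.558,"claw":150},
  {"x":-0.35,"y":0,"z":0,"rx":0,"ry":0,"rz":0.558,"claw":150},
  {"x":-0.35,"y":0,"z":0,"rx":0,"ry":0,"rz":0.558,"claw":150},
  {"x":-0.35,"y":0,"z":0,"rx":0,"ry":0,"rz":0.558,"claw":150},
  {"x":-0.35,"y":0,"z":0,"rx":0,"ry":0,"rz":0.558,"claw":150},
  {"x":-0.35,"y":0,"z":0,"rx":0,"ry":0,"rz":0.558,"claw":150},
  {"x":-0.35,"y":0,"z":0,"rx":0,"ry":0,"rz":0.558,"claw":150},
])

```text
t: 16.32
tool_pos: [0.4062, 0.0776, 0.2003]
orientation: [2.627, 1.722, 0.001]
force: [0.5, 0.4, 0.0]
opening: 0.0379
gripper_force: 0.0
```

```bash
cat > cov.py <<'E'
from h import *
def cover(cam,im,box,thr):
    u0,v0,u1,v1=box
    g=cv2.cvtColor(im,cv2.COLOR_RGB2GRAY);m=np.zeros_like(g);m[v0:v1,u0:u1]=(g[v0:v1,u0:u1]>thr)*255
    c=max(cv2.findContours(m,0,1)[0],key=cv2.contourArea)
    w=ray(cam,c[:,0],.005)[:,:2]
    hull=cv2.convexHull((w*1e4).astype(np.float32))
    r=cv2.minAreaRect(hull);b=cv2.boxPoints(r)/1e4
    return np.round(np.array(r[0])/1e4,4),np.round(np.array(r[1])/1e4,4),round(r[2],2)
E
python3 - <<'E'
from cov import *
st()
t=np.mean([look('top')[0] for _ in range(4)],0).astype(np.uint8);s=np.mean([look('scene')[0] for _ in range(4)],0).astype(np.uint8)
print(cover('top',t,(162,192,222,275),120));print(cover('scene',s,(190,182,258,216),130))
# dark features on cover (top)
g=cv2.cvtColor(t,cv2.COLOR_RGB2GRAY);m=np.zeros_like(g);m[200:262,175:212]=(g[200:262,175:212]<110)*255
for c in cv2.findContours(m,0,1)[0]:
    if 8<cv2.contourArea(c)<400:
        r=cv2.minAreaRect(c);print(r,ray('top',[r[0]],.005).round(4),ray('top',cv2.boxPoints(r),.037).round(4).tolist() if max(r[1])>15 else '')
a=np.vstack([cv2.resize(t[190:235,240:320],(533,300),interpolation=cv2.INTER_CUBIC),cv2.resize(s[165:227,180:290],(533,300),interpolation=cv2.INTER_CUBIC)])
cv2.imwrite('pics/z4.png',a[:,:,::-1])
E
```

```text
t 16.32 pos [0.4062 0.0776 0.2003] phi -23.51 tilt [ 0. -0. -1.] F [0.5 0.4 0. ] T [-0.12  0.07  0.04] op 0.0379 g 0.0 q [ 0.06 -0.38  2.02 -0.    1.51  0.48]
(array([0.5012, 0.2852]), array([0.2597, 0.1552]), 14.35)
(array([0.5153, 0.3321]), array([0.21  , 0.1944]), 14.35)
((196.20590209960938, 249.3235321044922), (3.152963161468506, 8.48874568939209), 75.96376037597656) [[0.4643 0.2877 0.005 ]] 
((192.7772216796875, 230.94166564941406), (22.970169067382812, 4.944251537322998), 78.11134338378906) [[0.5233 0.3017 0.005 ]] [[0.5527, 0.3122, 0.037], [0.5562, 0.2971, 0.037], [0.4851, 0.2786, 0.037], [0.4818, 0.2936, 0.037]]
((189.25001525878906, 213.25003051757812), (3.535533905029297, 4.242640495300293), 45.0) [[0.5809 0.3161 0.005 ]] 
((209.5, 208.0), (16.0, 3.0), 90.0) [[0.599  0.2512 0.005 ]] [[0.6187, 0.2519, 0.037], [0.6188, 0.2424, 0.037], [0.5671, 0.2401, 0.037], [0.567, 0.2496, 0.037]]
((180.5, 201.0), (2.0, 11.0), 90.0) [[0.6211 0.3468 0.005 ]]
```

View pics/z4.png

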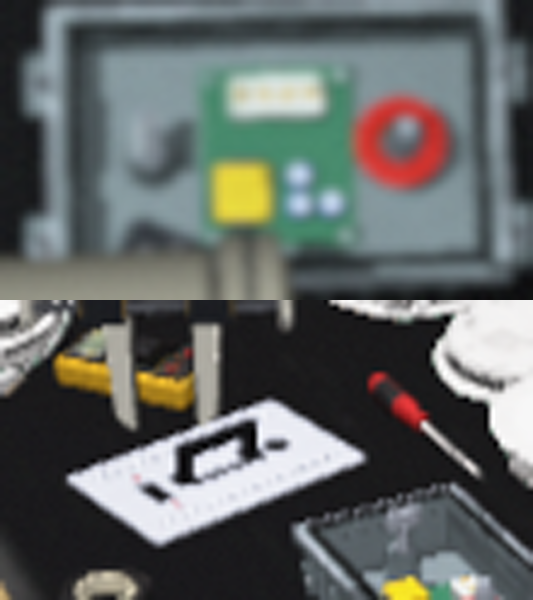

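```bash
python3 - <<'E'
from h import *
f=lambda p:[p[0]*110/533+180,(p[1]-300)*62/300+165]
for n,p,z in(('slot',(158,490),.005),('hole',(277,445),.005),('barL',(195,446),.037),('barR',(258,424),.037),('c1',(67,480),.005),('c2',(270,400),.005),('c3',(366,457),.005),('c4',(160,545),.005)):
    print(n,ray('scene',[f(p)],z)[0].round(4))
E
```

```text
slot [0.4673 0.2869 0.005 ]
hole [0.5808 0.3136 0.005 ]
barL [0.5003 0.2871 0.037 ]
barR [0.5591 0.2992 0.037 ]
c1 [0.4074 0.333  0.005 ]
c2 [0.6059 0.3883 0.005 ]
c3 [0.6384 0.2639 0.005 ]
c4 [0.4397 0.2084 0.005 ]
```

Request:
arm_command([
  {"x":0.233,"y":0.447,"z":0,"rx":0,"ry":0,"rz":0.558,"claw":150},
  {"x":0.233,"y":0.447,"z":0,"rx":0,"ry":0,"rz":0.558,"claw":150},
  {"x":0.233,"y":0.447,"z":0,"rx":0,"ry":0,"rz":0.558,"claw":150},
  {"x":0.233,"y":0.447,"z":0,"rx":0,"ry":0,"rz":0.558,"claw":150},
  {"x":0.233,"y":0.447,"z":0,"rx":0,"ry":0,"rz":0.558,"claw":150},
  {"x":0.233,"y":0.447,"z":0,"rx":0,"ry":0,"rz":0.558,"claw":150},
  {"x":0.233,"y":0.447,"z":0,"rx":0,"ry":0,"rz":0.558,"claw":150},
  {"x":0.233,"y":0.447,"z":0,"rx":0,"ry":0,"rz":0.558,"claw":150},
  {"x":0.233,"y":0.447,"z":0,"rx":0,"ry":0,"rz":0.558,"claw":150},
  {"x":0.233,"y":0.447,"z":0,"rx":0,"ry":0,"rz":0.558,"claw":150},
])

```text
t: 17.55
tool_pos: [0.5226, 0.3015, 0.1994]
orientation: [-1.317, -2.851, 0.002]
force: [-0.0, -0.5, 0.8]
opening: 0.0384
gripper_force: 0.0
```

Request:
arm_command([
  {"x":0,"y":0,"z":0,"rx":0,"ry":0,"rz":0.558,"claw":150},
  {"x":0,"y":0,"z":0,"rx":0,"ry":0,"rz":0.558,"claw":150},
  {"x":0,"y":0,"z":-0.05,"rx":0,"ry":0,"rz":0.558,"claw":150},
  {"x":0,"y":0,"z":-0.1,"rx":0,"ry":0,"rz":0.558,"claw":150},
  {"x":0,"y":0,"z":-0.15,"rx":0,"ry":0,"rz":0.558,"claw":150},
  {"x":0,"y":0,"z":-0.2,"rx":0,"ry":0,"rz":0.558,"claw":150},
  {"x":0,"y":0,"z":-0.218,"rx":0,"ry":0,"rz":0.558,"claw":150},
  {"x":0,"y":0,"z":-0.218,"rx":0,"ry":0,"rz":0.558,"claw":150},
  {"x":0,"y":0,"z":-0.218,"rx":0,"ry":0,"rz":0.558,"claw":150},
  {"x":0,"y":0,"z":-0.218,"rx":0,"ry":0,"rz":0.558,"claw":150},
])

```text
t: 18.38
tool_pos: [0.5225, 0.3008, 0.0908]
orientation: [0.385, -3.117, 0.0]
force: [0.4, -0.4, 0.5]
opening: 0.0382
gripper_force: 0.0
```

```bash
python3 - <<'E'
from h import *
st();s=look('scene')[0]
cv2.imwrite('pics/z5.png',cv2.resize(s[130:220,150:270],(640,480),interpolation=cv2.INTER_CUBIC)[:,:,::-1]);st()
E
```

```text
t 18.38 pos [0.5225 0.3008 0.0908] phi 104.09 tilt [-0.001 -0.    -1.   ] F [ 0.4 -0.4  0.5] T [0.02 0.05 0.02] op 0.0382 g 0.0 q [ 0.44  0.25  1.62 -0.    1.27 -1.38]
t 18.43 pos [0.5227 0.301  0.0912] phi 103.72 tilt [ 0.  0. -1.] F [-0.4  0.1  0.8] T [ 0.06  0.02 -0.02] op 0.0383 g 0.0 q [ 0.44  0.25  1.62  0.    1.27 -1.37]
```

View pics/z5.png

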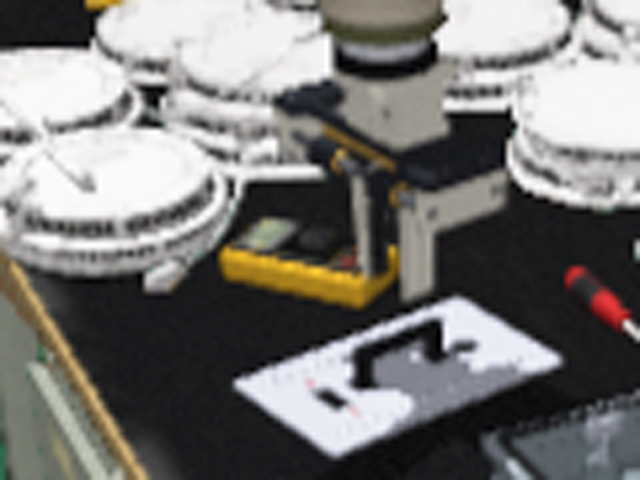

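The open fingers straddle the bar, with tips at (367,270) and (417,295) and the bar middle at (400,345). I'll descend and grip.

Request:
arm_command([
  {"x":0,"y":0,"z":-0.06,"rx":0,"ry":0,"rz":0,"claw":150},
  {"x":0,"y":0,"z":-0.1,"rx":0,"ry":0,"rz":0,"claw":150},
  {"x":0,"y":0,"z":-0.122,"rx":0,"ry":0,"rz":0,"claw":150},
  {"x":0,"y":0,"z":-0.122,"rx":0,"ry":0,"rz":0,"claw":150},
  {"x":0,"y":0,"z":-0.122,"rx":0,"ry":0,"rz":0,"claw":150},
])

```text
t: 18.85
tool_pos: [0.5224, 0.301, 0.0301]
orientation: [0.379, -3.118, 0.0]
force: [-0.5, -0.5, -0.1]
opening: 0.0385
gripper_force: 0.0
```

Request:
arm_command([
  {"x":0,"y":0,"z":0,"rx":0,"ry":0,"rz":0,"claw":240},
  {"x":0,"y":0,"z":0,"rx":0,"ry":0,"rz":0,"claw":240},
  {"x":0,"y":0,"z":0,"rx":0,"ry":0,"rz":0,"claw":240},
  {"x":0,"y":0,"z":0,"rx":0,"ry":0,"rz":0,"claw":240},
  {"x":0,"y":0,"z":0,"rx":0,"ry":0,"rz":0,"claw":240},
  {"x":0,"y":0,"z":0,"rx":0,"ry":0,"rz":0,"claw":240},
], squeeze=50)

```text
t: 19.35
tool_pos: [0.5232, 0.3016, 0.0311]
orientation: [-0.384, 3.117, 0.001]
force: [-1.4, -0.1, 5.5]
opening: 0.0116
gripper_force: 50.0
```

```bash
python3 - <<'E'
from h import *
st()
E
```

```text
t 19.35 pos [0.5232 0.3016 0.0311] phi 104.04 tilt [ 0.001  0.001 -1.   ] F [-1.4 -0.1  5.5] T [0.17 0.18 0.06] op 0.0116 g 50.0 q [ 0.44  0.32  1.65  0.    1.17 -1.38]
```

Request:
arm_command([
  {"x":0,"y":0,"z":0.03,"rx":0,"ry":0,"rz":0,"claw":240},
  {"x":0,"y":0,"z":0.09,"rx":0,"ry":0,"rz":0,"claw":240},
  {"x":0,"y":0,"z":0.15,"rx":0,"ry":0,"rz":0,"claw":240},
  {"x":0,"y":0,"z":0.21,"rx":0,"ry":0,"rz":0,"claw":240},
  {"x":0,"y":0,"z":0.26,"rx":0,"ry":0,"rz":0,"claw":240},
  {"x":0,"y":0,"z":0.26,"rx":0,"ry":0,"rz":0,"claw":240},
])

```text
t: 19.85
tool_pos: [0.5256, 0.3024, 0.1664]
orientation: [-0.383, 3.11, 0.004]
force: [1.6, 0.1, -3.3]
opening: 0.0113
gripper_force: 50.0
```

Request:
arm_command([
  {"x":0.01,"y":-0.04,"z":0,"rx":0,"ry":0,"rz":-0.05,"claw":240},
  {"x":0.02,"y":-0.08,"z":0,"rx":0,"ry":0,"rz":-0.1,"claw":240},
  {"x":0.03,"y":-0.12,"z":0,"rx":0,"ry":0,"rz":-0.16,"claw":240},
  {"x":0.04,"y":-0.16,"z":0,"rx":0,"ry":0,"rz":-0.22,"claw":240},
  {"x":0.05,"y":-0.2,"z":0,"rx":0,"ry":0,"rz":-0.28,"claw":240},
  {"x":0.06,"y":-0.24,"z":0,"rx":0,"ry":0,"rz":-0.34,"claw":240},
  {"x":0.07,"y":-0.28,"z":0,"rx":0,"ry":0,"rz":-0.4,"claw":240},
  {"x":0.08,"y":-0.32,"z":0,"rx":0,"ry":0,"rz":-0.45,"claw":240},
  {"x":0.08,"y":-0.36,"z":0,"rx":0,"ry":0,"rz":-0.5,"claw":240},
])

```text
t: 20.6
tool_pos: [0.5621, 0.1198, 0.1577]
orientation: [-1.165, -2.915, 0.002]
force: [-0.8, 0.4, -3.3]
opening: 0.0114
gripper_force: 50.0
```

Request:
arm_command([
  {"x":0.01,"y":-0.04,"z":0,"rx":0,"ry":0,"rz":-0.06,"claw":240},
  {"x":0.02,"y":-0.08,"z":0,"rx":0,"ry":0,"rz":-0.12,"claw":240},
  {"x":0.03,"y":-0.12,"z":0,"rx":0,"ry":0,"rz":-0.18,"claw":240},
  {"x":0.04,"y":-0.16,"z":0,"rx":0,"ry":0,"rz":-0.24,"claw":240},
  {"x":0.041,"y":-0.19,"z":0,"rx":0,"ry":0,"rz":-0.3,"claw":240},
  {"x":0.041,"y":-0.205,"z":0,"rx":0,"ry":0,"rz":-0.35,"claw":240},
  {"x":0.041,"y":-0.205,"z":0,"rx":0,"ry":0,"rz":-0.388,"claw":240},
  {"x":0.041,"y":-0.205,"z":0,"rx":0,"ry":0,"rz":-0.388,"claw":240},
  {"x":0.041,"y":-0.205,"z":0,"rx":0,"ry":0,"rz":-0.388,"claw":240},
])

```text
t: 21.35
tool_pos: [0.5822, 0.0186, 0.1583]
orientation: [-2.173, -2.266, 0.003]
force: [0.3, -0.1, -4.4]
opening: 0.0113
gripper_force: 50.0
```

```bash
python3 - <<'E'
from h import *
st()
t=np.mean([look('top')[0] for _ in range(4)],0).astype(np.uint8);s=np.mean([look('scene')[0] for _ in range(4)],0).astype(np.uint8)
st()
a=np.vstack([cv2.resize(t[180:244,234:330],(600,400)if 0 else (450,300),interpolation=cv2.INTER_CUBIC),cv2.resize(s[150:230,220:340],(450,300),interpolation=cv2.INTER_CUBIC)])
cv2.imwrite('pics/z6.png',a[:,:,::-1]);cv2.imwrite('pics/t6.png',t[:,:,::-1]);cv2.imwrite('pics/s6.png',s[:,:,::-1])
E
```

```text
t 21.35 pos [0.5822 0.0186 0.1583] phi 2.42 tilt [-0.003  0.    -1.   ] F [ 0.3 -0.1 -4.4] T [-0.1   0.11  0.02] op 0.0113 g 50.0 q [-0.06  0.13  1.62  0.    1.39 -0.1 ]
t 21.75 pos [0.5832 0.0189 0.1602] phi 2.34 tilt [ 0. -0. -1.] F [-0.7  0.4 -3.2] T [-0.05  0.05 -0.01] op 0.0111 g 50.0 q [-0.06  0.13  1.62 -0.    1.39 -0.1 ]
```

View pics/z6.png

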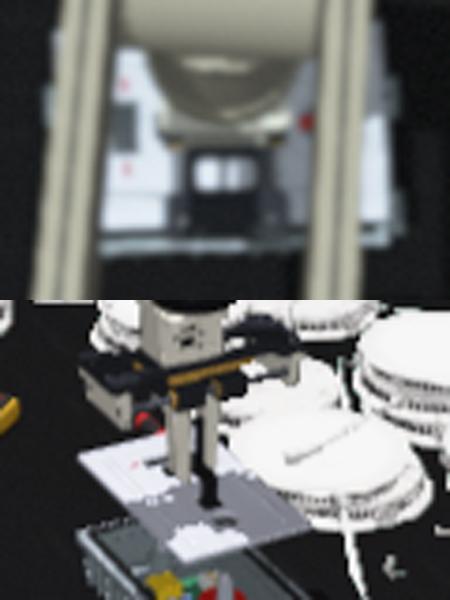

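```bash
python3 - <<'E'
from h import *
print('hole scene',ray('scene',[[280.3,209.5]],.134),'L',ray('scene',[[240.8,191.3]],.134),'B',ray('scene',[[268,219.9]],.134),'R',ray('scene',[[304,210]],.134))
print('slot top',ray('top',[[260.7,206.7]],.134),'hole top',ray('top',[[299.5,205.8]],.134))
t=cv2.imread('pics/t6.png');s=cv2.imread('pics/s6.png')
# refine: dark hole centroid in scene
g=cv2.cvtColor(s,cv2.COLOR_BGR2GRAY);print(g[204:216,272:290])
g=cv2.cvtColor(t,cv2.COLOR_BGR2GRAY);print(g[197:217,255:268])
print(t[200:212,293:306,2].astype(int)-t[200:212,293:306,1])
E
```

```text
hole scene [[ 0.58356445 -0.04854607  0.134     ]] L [[0.51618976 0.11901917 0.134     ]] B [[ 0.51973062 -0.08782513  0.134     ]] R [[ 0.65163194 -0.08462543  0.134     ]]
slot top [[0.57980149 0.0788723  0.134     ]] hole top [[ 0.58384899 -0.03592125  0.134     ]]
[[116  57  21  17  18  19  30 103 131 134 134 134 133 133 134 134 135 136]
 [132 111  61  45  52  84 101 118 131 133 134 134 133 133 132 133 133 134]
 [133 132 114 110 112 131 147 152 153 146 139 134 133 133 132 131 133 133]
 [133 132 132 133 130 140 136 128 132 133 139 135 133 133 132 132 131 132]
 [132 132 132 132 113  92  85  78  70  73  96 119 130 132 131 131 131 131]
 [133 201 154 131 120  87  59  66  78  65  68 117 131 132 130 131 131 131]
 [215 234 219 211 152 122 107 111 120 115 113 130 133 132 131 130 131 131]
 [237 237 237 236 218 153 129 164 206 212 183 143 132 133 131 131 130 131]
 [237 237 237 237 236 218 210 220 234 236 227 215 213 154 132 132 131 131]
 [236 237 236 237 236 236 235 234 235 235 235 236 236 219 153 134 137 139]
 [238 236 236 236 237 236 235 234 234 234 235 235 224 219 163 143 133 117]
 [236 
[... 975 characters left out ...]
 197 205 216 225 230 231 231]
 [ 80 123 187 221 223 212 212 222 228 230 230 232 231]
 [ 81 128 192 225 226 208 206 222 230 231 232 231 232]
 [ 83 132 196 228 226 208 203 222 230 233 233 233 233]]
[[-2 -3 -5 -7 -7 -8 -8 -5 -4  0  0  0 -1]
 [-2 -4 -5 -7 -8 -9 -8 -6 -2  1  0  0  0]
 [-4 -5 -5 -7 -8 -8 -7 -5 -2 -1  0 -1  0]
 [-4 -5 -6 -7 -7 -4  0  1  0 -1  0  1 -1]
 [-5 -6 -6 -6  1 15 25 21  6  0  0  0  0]
 [-7 -6 -6 -4 12 41 58 39 10  0  0 -1 -1]
 [-6 -7 -6 -3 16 47 62 40 10  1 -1  0 -1]
 [-6 -6 -6 -4 10 29 37 23  7  1  0  0  0]
 [-2 -4 -7 -7 -3  5  7  4 -1  0  1  0 -1]
 [ 3 -2 -7 -9 -7 -7 -5 -3 -2  0  0  1 -1]
 [ 3  0 -5 -8 -8 -7 -6 -5 -1 -1  0  0  0]
 [ 0 -4 -7 -7 -8 -8 -8 -4  0  0  0  1  0]]
```

Request:
arm_command([
  {"x":0,"y":0,"z":-0.04,"rx":0,"ry":0,"rz":0,"claw":240},
  {"x":0,"y":0,"z":-0.07,"rx":0,"ry":0,"rz":0,"claw":240},
  {"x":0,"y":0,"z":-0.09,"rx":0,"ry":0,"rz":0,"claw":240},
  {"x":0,"y":0,"z":-0.1,"rx":0,"ry":0,"rz":0,"claw":240},
  {"x":0,"y":0,"z":-0.11,"rx":0,"ry":0,"rz":0,"claw":240},
  {"x":0,"y":0,"z":-0.11,"rx":0,"ry":0,"rz":0,"claw":240},
  {"x":0,"y":0,"z":-0.11,"rx":0,"ry":0,"rz":0,"claw":240},
])

```text
t: 22.33
tool_pos: [0.5835, 0.0186, 0.1056]
orientation: [2.176, 2.265, 0.0]
force: [0.4, 0.4, -2.7]
opening: 0.0113
gripper_force: 50.0
```

```bash
python3 - <<'E'
from h import *
st()
E
```

```text
t 22.33 pos [0.5835 0.0186 0.1056] phi 2.29 tilt [ 0. -0. -1.] F [ 0.4  0.4 -2.7] T [-0.09 -0.01 -0.01] op 0.0113 g 50.0 q [-0.06  0.18  1.67  0.    1.29 -0.1 ]
```

Request:
arm_command([
  {"x":0,"y":0,"z":-0.005,"rx":0,"ry":0,"rz":0,"claw":240},
  {"x":0,"y":0,"z":-0.01,"rx":0,"ry":0,"rz":0,"claw":240},
  {"x":0,"y":0,"z":-0.015,"rx":0,"ry":0,"rz":0,"claw":240},
  {"x":0,"y":0,"z":-0.015,"rx":0,"ry":0,"rz":0,"claw":240},
])

```text
t: 22.67
tool_pos: [0.5829, 0.0187, 0.0972]
orientation: [-2.176, -2.265, 0.001]
force: [0.0, -0.1, -3.2]
opening: 0.0115
gripper_force: 50.0
```

```bash
python3 - <<'E'
from h import *
st()
E
```

```text
t 22.67 pos [0.5829 0.0187 0.0972] phi 2.29 tilt [-0.001  0.    -1.   ] F [ 0.  -0.1 -3.2] T [-0.08  0.08 -0.02] op 0.0115 g 50.0 q [-0.06  0.19  1.68  0.    1.28 -0.1 ]
```

Request:
arm_command([
  {"x":0,"y":0,"z":-0.006,"rx":0,"ry":0,"rz":0,"claw":240},
  {"x":0,"y":0,"z":-0.012,"rx":0,"ry":0,"rz":0,"claw":240},
  {"x":0,"y":0,"z":-0.018,"rx":0,"ry":0,"rz":0,"claw":240},
  {"x":0,"y":0,"z":-0.022,"rx":0,"ry":0,"rz":0,"claw":240},
  {"x":0,"y":0,"z":-0.022,"rx":0,"ry":0,"rz":0,"claw":240},
])

```text
t: 23.08
tool_pos: [0.5827, 0.0187, 0.0858]
orientation: [-2.176, -2.265, 0.001]
force: [0.1, -0.2, -3.7]
opening: 0.0118
gripper_force: 50.0
```

```bash
python3 - <<'E'
from h import *
st()
E
```

```text
t 23.08 pos [0.5827 0.0187 0.0858] phi 2.29 tilt [-0.001  0.    -1.   ] F [ 0.1 -0.2 -3.7] T [-0.08  0.07 -0.02] op 0.0118 g 50.0 q [-0.06  0.2   1.68  0.    1.26 -0.1 ]
```

Request:
arm_command([
  {"x":0,"y":0,"z":-0.003,"rx":0,"ry":0,"rz":0,"claw":240},
  {"x":0,"y":0,"z":-0.006,"rx":0,"ry":0,"rz":0,"claw":240},
  {"x":0,"y":0,"z":-0.009,"rx":0,"ry":0,"rz":0,"claw":240},
  {"x":0,"y":0,"z":-0.009,"rx":0,"ry":0,"rz":0,"claw":240},
  {"x":0,"y":0,"z":-0.009,"rx":0,"ry":0,"rz":0,"claw":240},
], squeeze=60)

```text
t: 23.5
tool_pos: [0.5833, 0.0186, 0.0827]
orientation: [2.176, 2.265, 0.0]
force: [-4.8, 0.2, 4.6]
opening: 0.0109
gripper_force: 60.0
```

```bash
python3 - <<'E'
from h import *
st()
E
```

```text
t 23.5 pos [0.5833 0.0186 0.0827] phi 2.29 tilt [ 0. -0. -1.] F [-4.8  0.2  4.6] T [-0.02  0.81 -0.05] op 0.0109 g 60.0 q [-0.06  0.21  1.69 -0.    1.25 -0.1 ]
```

Request:
arm_command([
  {"x":-0.001,"y":0,"z":-0.003,"rx":0,"ry":0,"rz":0,"claw":240},
  {"x":-0.002,"y":0,"z":-0.005,"rx":0,"ry":0,"rz":0,"claw":240},
  {"x":-0.002,"y":0,"z":-0.005,"rx":0,"ry":0,"rz":0,"claw":240},
  {"x":-0.002,"y":0,"z":-0.005,"rx":0,"ry":0,"rz":0,"claw":240},
])

```text
t: 23.83
tool_pos: [0.5833, 0.0186, 0.0811]
orientation: [2.175, 2.264, 0.003]
force: [-3.7, -0.1, 8.0]
opening: 0.0115
gripper_force: 60.0
```

```bash
python3 - <<'E'
from h import *
st()
E
```

```text
t 23.83 pos [0.5833 0.0186 0.0811] phi 2.29 tilt [ 0.003 -0.    -1.   ] F [-3.7 -0.1  8. ] T [-0.07  0.6  -0.01] op 0.0115 g 60.0 q [-0.06  0.21  1.69  0.    1.24 -0.1 ]
```

Request:
arm_command([
  {"x":-0.001,"y":0,"z":-0.003,"rx":0,"ry":0,"rz":0,"claw":240},
  {"x":-0.001,"y":0,"z":-0.006,"rx":0,"ry":0,"rz":0,"claw":240},
  {"x":-0.001,"y":0,"z":-0.006,"rx":0,"ry":0,"rz":0,"claw":240},
  {"x":-0.001,"y":0,"z":-0.006,"rx":0,"ry":0,"rz":0,"claw":240},
])

```text
t: 24.17
tool_pos: [0.5834, 0.0186, 0.081]
orientation: [2.174, 2.264, 0.004]
force: [-14.1, 0.1, 29.2]
opening: 0.0116
gripper_force: 60.0
```

```bash
python3 - <<'E'
from h import *
st()
E
```

```text
t 24.17 pos [0.5834 0.0186 0.081 ] phi 2.3 tilt [ 0.004 -0.    -1.   ] F [-14.1   0.1  29.2] T [ 0.02  2.47 -0.04] op 0.0116 g 60.0 q [-0.06  0.21  1.69 -0.    1.24 -0.1 ]
```

The cover is now hard on the metal. I'll ease off to a moderate push.

Request:
arm_command([
  {"x":-0.001,"y":0,"z":0.003,"rx":0,"ry":0,"rz":0,"claw":240},
  {"x":-0.001,"y":0,"z":0.003,"rx":0,"ry":0,"rz":0,"claw":240},
  {"x":-0.001,"y":0,"z":0.003,"rx":0,"ry":0,"rz":0,"claw":240},
  {"x":-0.001,"y":0,"z":0.003,"rx":0,"ry":0,"rz":0,"claw":240},
  {"x":-0.001,"y":0,"z":0.003,"rx":0,"ry":0,"rz":0,"claw":240},
  {"x":-0.001,"y":0,"z":0.003,"rx":0,"ry":0,"rz":0,"claw":240},
])

```text
t: 24.67
tool_pos: [0.5833, 0.0186, 0.081]
orientation: [2.174, 2.263, 0.005]
force: [-3.7, 0.9, 14.1]
opening: 0.0111
gripper_force: 60.0
```

```bash
python3 - <<'E'
from h import *
st();t,d=look('top');s,ds=look('scene');st()
for n,D in(('top',d),('scene',ds)):
    P=pts(n,D);z=P[...,2]
    for w in((.535,.1),(.62,.11),(.535,-.06),(.635,-.06)):
        m=(abs(P[...,0]-w[0])<.012)&(abs(P[...,1]-w[1])<.012)&(D>0);print(n,w,m.sum(),np.median(z[m]).round(4) if m.any() else '')
E
```

```text
t 24.67 pos [0.5833 0.0186 0.081 ] phi 2.29 tilt [ 0.005 -0.    -1.   ] F [-3.7  0.9 14.1] T [ 0.08  0.82 -0.03] op 0.0111 g 60.0 q [-0.06  0.2   1.69  0.    1.24 -0.1 ]
t 24.77 pos [0.5833 0.0186 0.081 ] phi 2.3 tilt [ 0.005 -0.    -1.   ] F [-3.9  0.3 14.9] T [-0.02  0.84 -0.03] op 0.0118 g 60.0 q [-0.06  0.2   1.69  0.    1.24 -0.1 ]
top (0.535, 0.1) 8 0.0545
top (0.62, 0.11) 0 
top (0.535, -0.06) 12 0.0549
top (0.635, -0.06) 1 0.0579
scene (0.535, 0.1) 24 0.0571
scene (0.62, 0.11) 2 0.0576
scene (0.535, -0.06) 44 0.0572
scene (0.635, -0.06) 32 0.0572
```

```bash
python3 -c "
from plant import robot
print(robot.close_job())"
```

```text
the job is handed in; nothing more can be done
None
```

I closed up the housing and handed the job in at about 25 s: collar and washer are home on the post, the fastener head lies across the box, and the cover sits flush on the rim, still held down with about 15 N; the four bystanders were not touched.

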